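Proof pull on the bench spring gauge

TASK

Do the proof pull on the bench gauge: first push the tell-tale all the way back to zero, until it rests against the carriage. Then draw the D-handle out until the tell-tale's pointer stands opposite the tongue of the limit clip, without pulling past it, and keep it there for two seconds. Ease the handle fully home without letting it snap back, let go, and leave the tell-tale showing the reading and everything else on the bench where it is.

Things in the scene. Friction and masses are not known exactly. Their poses are not given: they have to be found in the camera images.
- gauge: Bench pull gauge, fixed: steel base plate 270 x 120 x 12 mm (x -40 to +230), on it an aluminium housing 40 mm wide (x -20 to +150), top 50 mm above the bench, with a slot on top, a white scale ledge 30 mm wide along its +y side (top 50 mm) and a grey clamp 69 mm tall at its +x end. Origin: on the bench, under the housing's centre line. Its handle is drawn out along its own -x; z up.
- pull (a joint): Travel of the sprung slide (D-handle, rod and carriage, one rigid piece) in m: 0 fully home, grows as the handle is drawn out along the gauge's -x, 0.115 at the end. The spring pulls it home with about 5 N at 0 and 16 N at 0.1.
- grip (a point): Middle of the D-handle's outer bar: level black round bar 12 mm thick, 72 mm long, along the gauge's y, centre 42 mm above the bench. Pinch it from above with one finger inside the D: the gap to the D's rear crossbar (10 mm thick, 55 mm nearer the housing between centres) is 44 mm free, 62 mm wide, only bench beneath. The housing begins 110 mm from the bar at home.
- push_face (a point): Centre of the front face (towards the handle) of the carriage, a steel block 16 x 22 mm on the housing, top 65 mm above the bench. It moves with the D-handle and pushes the tell-tale ahead of it, towards the handle.
- telltale (a joint): Position of the tell-tale along the slot in m: 0 at zero (against the carriage when the slide is home), grows towards the handle (gauge's -x), same scale as joint pull. It slides stiffly (about 1.5 N) and stays where it is left; the carriage only pushes it, it does not pull it back.
- knob (a point): On the tell-tale: a black upright block 14 mm along the slot, 24 mm across and 36 mm tall, standing on the housing (its top 86 mm above the bench). This point lies on its middle axis, 77 mm above the bench.
- pointer (a point): Tip of the tell-tale's pointer, a black blade 4 mm wide that reaches out over the scale ledge to the gauge's +y side, level with the middle of the knob along the slot; 36 mm off the centre line and 53.5 mm above the bench.
- limit: The limit clip, a dark steel clip on the outer (+y) edge of the scale ledge, fixed there: a block 28 mm long with a tongue 10 mm wide (along the scale) pointing at the slot. Origin: the middle of the tongue's end, 53.5 mm above the bench, 3 mm clear of the pointer's tip path; axes parallel to the gauge's. The clip's top is 60 mm above the bench.
- brick: Bystander: loose black power adapter 110 x 50 x 32 mm. Origin: centre of its underside.
- driver: Bystander: loose screwdriver with a blue handle, lying. Origin: under its middle; handle to its own -x.
- tape: Bystander: loose roll core, 92 mm across and 18 mm tall, lying flat. Origin: centre of its underside.
- cells: Bystander: loose black holder with two cells, 78 x 40 x 27 mm. Origin: centre of its underside.
- meter: Bystander: loose grey hand meter lying on its back, 170 x 85 x 44 mm. Origin: centre of its underside.
- wrench: Bystander: loose wrench, lying. Origin: under its middle.

How it is judged:
On the way, in this order (a step that is already met when the one before it is completed fails the run):
1. the tell-tale is pushed back to zero (within 5 mm) with the slide home (value of joint telltale below 0.005 m and value of joint pull below 0.004 m), for 0.2 s.
2. the handle is drawn out so that the carriage holds the pointer opposite the clip's tongue (within 5 mm of its middle) for at least 1.2 s (x of pointer in the frame of limit between -0.005 and 0.005 m and distance between push_face and limit below 0.05 m and x of push_face in the frame of limit below 0.013 m), for 1.2 s.
At the end, for the whole second after the job is handed in: The slide is fully home (within 4 mm) and at rest, and the tell-tale's pointer still stands opposite the limit clip's tongue, within 5 mm of the tongue's middle along the scale (x of pointer in the frame of limit between -0.005 and 0.005 m and value of joint pull below 0.004 m and velocity of joint pull between -0.01 and 0.01 m/s and velocity of joint telltale between -0.01 and 0.01 m/s); the robot touches nothing.
It fails at once if the slide is pulled more than 9 mm past the limit clip (x of push_face in the frame of limit below -0.002 m).
It fails at once if the handle snaps back (slide returning faster than 0.4 m/s) (velocity of joint pull below -0.4 m/s).
It fails at once if a loose bystander is disturbed (moved more than 25 mm) (distance of any of brick, driver, tape, cells, meter, wrench from where it was at the start of the episode above 0.025 m).
It also fails if it takes over 58 s, if anything falls off the work surface, if the arm or the gripper's body presses on something with over 40 N, if the wrist force passes 120 N, or if a joint passes its speed limit or range.

ROBOT

A 6-joint arm with a two-finger parallel gripper is mounted at the origin on the work surface. World frame = base frame: x ahead of the robot, y to its left, z up, the work surface at z = 0. Lengths are in m, angles in rad, forces in N, time in s.
With the tool pointing down it reaches from about 0.35 to 0.775 m from the base axis. Payload 5.5 kg.
Tool frame: the origin (TCP) lies on the front face of the gripper's body, between the roots of the fingers; the fingertips stand 73 mm ahead of it and the grasp point (between the pads) lies 54 mm ahead of it (ctrl.finger_overhang is the distance from the TCP to the fingertips, in m); z points along the fingers, y is the line along which they close (so a half turn about z gives the same grasp; the last joint's range is limited). The gripper opens to 85 mm and grips with 20 to 120 N. Pads are 22 mm wide; open, the fingers measure 114 mm over their backs; the gripper's body (76 mm by 85 mm) begins 54 mm behind the grasp point. The pads swing forward as they close: fully open they stand 13 mm farther back than shut.
Start: joints at [1.109, 0.313, 0.046, 1.304, 0, 1.431], TCP at [0.182, 0.546, 0.304] pointing down, gripper open.
Joint ranges: [-2.76, 2.76], [-0.86, 1.69], [-1.03, 1.26], [-2.2, 2.34], [-1.47, 1.5], [-3.14, 3.14]. Speed limits (rad/s): [2.57, 2.57, 3.14, 3.14, 3.14, 3.14].

INTERFACE

Orientations are given as a unit quaternion [w, x, y, z].
In Python, from rig import ctrl gives the robot as it stands.
- The arm moves only by the shell command python3 -m handwheel 'ROWS' [OPENING]. ROWS is JSON, a list of rows, each an object with "translation": the shift along the tool's x, y, z scaled (see below), a list of three; "delta_rot": the turn, a rotation vector about the tool's x, y, z scaled (see below), a list of three. A call has 1 to 12 rows; each row is the pose to reach, as a shift and turn from the pose commanded when the call began, along the tool's axes at that moment, turning the shorter way round; what a row does not reach only later rows make up. The controller multiplies each number of a shift by 50 cm and each number of a turn by 180 degrees. A row lasts 1/12 s, in which the tool goes at most 41.7 mm and 7.16 degrees, less where a joint would pass 70% of its speed; a pose out of reach is approached as far as the arm can. A call with a number of a shift or a turn outside -1 to 1 is refused whole. A call with a gripper value outside its range is refused whole. OPENING is the opening, from 0 (shut) to 1 (fully open), set as the call begins (- or left out, the last holds). The fingers move at their own pace and stop on an object; the grip force is fixed at half the most. Time passes only in rows, so rows that repeat a pose let the fingers close. It gives the time, the measured TCP pose, the force, the opening and the grip force at its end, in the units of the state.
- ctrl.get_state(): the state, without advancing time (a new reading comes with each control period).
- ctrl.capture(name): name is "side" or "top"; returns the picture (384x512x3 uint8, blue, green, red); there is no depth.
- ctrl.get_calibration(name): a dict with "fovy" (degrees; the focal length in pixels is half the picture's height over the tangent of half this angle, whatever the lens; pixels are square), "cx", "cy" (the principal point, pixels), "dist_coeffs" ([k1, k2, p1, p2, k3] as OpenCV has them; the pictures are not rectified), "rvec" (rotation vector, rad) and "tvec" (3), from world to camera coordinates, as OpenCV has them. Camera axes: x right, y down, z forward; pixel columns grow to the right and rows downward; lengths in m; the calibration is good to about 2 mm. A picture is of the moment at which its call begins. get_calibration takes no time and is no camera call.
- ctrl.close_job(): hands the job in; it is judged then, once.
The state is a dict: "time": time; "joints": joint angles; "joint_velocities": joint speeds; "joint_efforts": joint torques, N m; "position": TCP position; "ee_rot": TCP orientation; "ft_force": force on the tool from outside, world axes, zero at the start; "torque": the same for the moment, N m; "grip_width": finger opening in m; "grip_force": force on a finger pad.
Only numpy, scipy, OpenCV 4.12 (cv2) and the standard library are available. Lean on these libraries where they do the work, as an engineer would, in place of code of your own. Each camera call takes 0.05 s, during which the arm holds its last target. There are 200 camera calls.

## Working session

There is one attempt and no reset: what is moved stays moved. The work goes in short steps, Python scripts to look and compute and a shell command to move; the robot and the scene stay as the last step left them, time stands still between calls to the robot, and variables do not carry over. Pictures are saved under pics/ and viewed, at most 10 in all, crops included, and the job is handed in when it is done.

```bash
mkdir -p pics; ls; python3 - <<'E'
from rig import ctrl
import cv2
for n in("side","top"):
    im=ctrl.capture(n); cv2.imwrite(f"pics/{n}0.png",im)
    cv2.imwrite(f"pics/{n}0b.png",cv2.resize(im,(800,600),interpolation=cv2.INTER_CUBIC))
    print(ctrl.get_calibration(n))
s=ctrl.get_state();print(s)
E
```

```text
pics
{'fovy': 52.9777861329843, 'cx': 259.66940980261785, 'cy': 188.85883244313973, 'dist_coeffs': array([0.04411655, 0.        , 0.        , 0.        , 0.        ]), 'rvec': array([ 2.05805365, -0.60476911,  0.3379235 ]), 'tvec': array([-0.47800593,  0.22778181,  0.77433496])}
{'fovy': 42.4306080875493, 'cx': 249.43376111301873, 'cy': 192.7307992091366, 'dist_coeffs': array([-0.05815626,  0.        ,  0.        ,  0.        ,  0.        ]), 'rvec': array([ 2.05289538, -2.18696174,  0.22367219]), 'tvec': array([-0.00488131,  0.54430107,  1.22042218])}
{'time': 0.1, 'joints': array([1.10939865e+00, 3.13944659e-01, 4.50692860e-02, 1.30361602e+00,
       1.30245055e-05, 1.43117858e+00]), 'joint_velocities': array([ 0.00151655, -0.00082425,  0.00298482,  0.00119802,  0.00084584,
        0.00030104]), 'joint_efforts': array([ 2.22196373e-03, -4.81723559e+01,  2.99245155e+01,  1.26722440e-02,
       -1.36319691e-04,  7.27840870e-06]), 'position': array([0.18170505, 0.54516461, 0.30307741]), 'ee_rot': array([-2.57094937e-04,  1.60196693e-01,  9.87084749e-01, -8.07625389e-04]), 'ft_force': array([0.53285406, 0.21992982, 0.8269225 ]), 'torque': array([-0.00439133, -0.02903445, -0.02541007]), 'grip_force': 0.0, 'grip_width': 0.08556372335606949}
```

View pics/top0b.png

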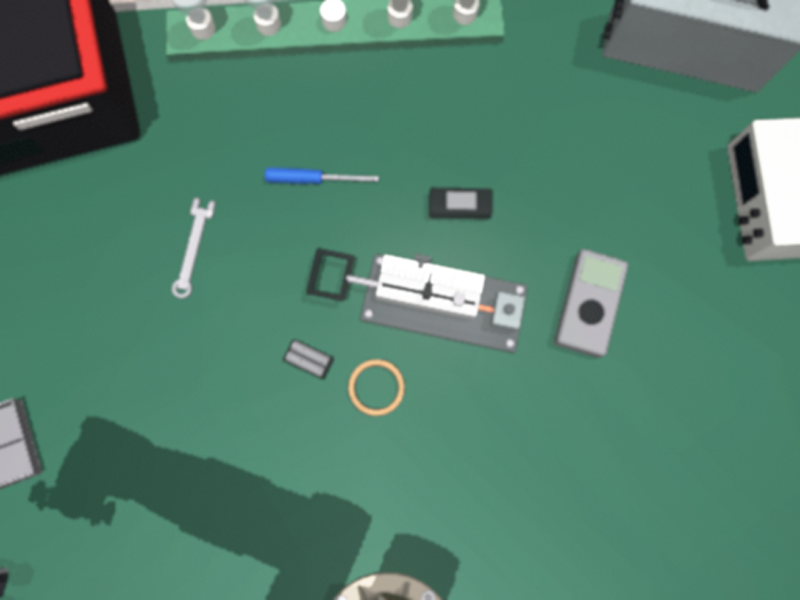

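View pics/side0b.png

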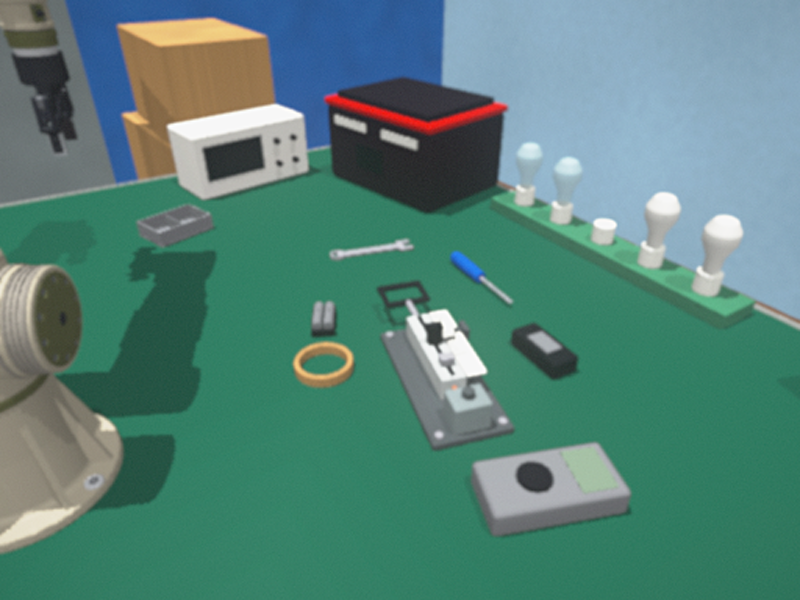

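The top view shows the gauge with its D-handle at (332,275) and its clip at (423,262). The knob is at (428,290) and the carriage at (460,297), all in 800x600 pixels. The handle points left (+y). The side view shows the same parts, with the knob at (434,330). Next I'll look at enlarged crops.

```bash
cat > h.py <<'E'
import numpy as np, cv2
from rig import ctrl
def cam(n):
    c=ctrl.get_calibration(n); f=192/np.tan(np.radians(c['fovy']/2))
    K=np.array([[f,0,c['cx']],[0,f,c['cy']],[0,0,1]]); return K,c['dist_coeffs'],c['rvec'],c['tvec']
def ray(n,p):
    K,d,r,t=cam(n); R=cv2.Rodrigues(r)[0]
    u=cv2.undistortPoints(np.array([[p]],float),K,d)[0,0]
    return -R.T@t, R.T@np.array([u[0],u[1],1])
def plane(n,p,z):
    o,v=ray(n,p); return o+v*(z-o[2])/v[2]
def two(pt,ps):
    (a,u),(b,v)=ray("top",pt),ray("side",ps)
    s=np.linalg.lstsq(np.c_[u,-v],b-a,rcond=None)[0]; P,Q=a+u*s[0],b+v*s[1]
    return (P+Q)/2,np.linalg.norm(P-Q)
def proj(n,P):
    K,d,r,t=cam(n); return cv2.projectPoints(np.array(P,float).reshape(-1,1,3),r,t,K,d)[0][:,0]
E
python3 - <<'E'
import cv2
a=cv2.imread("pics/top0.png")[155:230,190:345]
b=cv2.imread("pics/side0.png")[175:290,235:335]
cv2.imwrite("pics/tc.png",cv2.resize(a,None,fx=5,fy=5,interpolation=cv2.INTER_CUBIC))
cv2.imwrite("pics/sc.png",cv2.resize(b,None,fx=5,fy=5,interpolation=cv2.INTER_CUBIC))
E
```

```text
(no output)
```

View pics/tc.png

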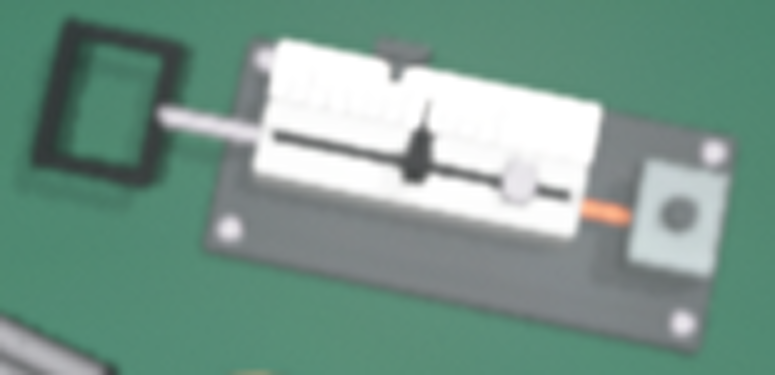

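View pics/sc.png

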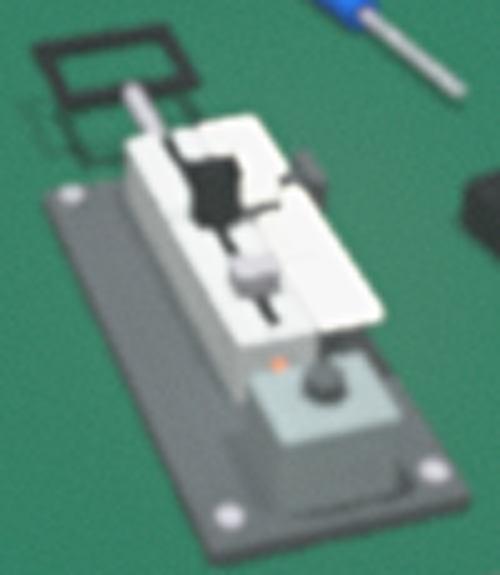

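The top crop shows the white housing and ledge with corners at (278,40), (602,103), (577,238) and (253,172). The clip's tongue ends at about (396,82), the pointer tip is at (428,100), the knob top at (415,165), the carriage at (518,182), and the handle's outer bar at about (55,93). The side crop shows the handle's outer bar from (40,45) to (165,30), the knob top at (215,165), the pointer tip at (287,205), the tongue at about (290,180), and the carriage at (253,268).

```bash
cat > m.py <<'E'
from h import *
T=lambda x,y:((x+.5)/5-.5+190,(y+.5)/5-.5+155)
S=lambda x,y:((x+.5)/5-.5+235,(y+.5)/5-.5+175)
np.set_printoptions(precision=4,suppress=True)
im=cv2.imread("pics/top0.png"); hsv=cv2.cvtColor(im,cv2.COLOR_BGR2HSV)
# housing+ledge white
m=(cv2.inRange(hsv,(0,0,205),(180,60,255)));m[:155]=0;m[230:]=0;m[:,:238]=0;m[:,312:]=0
m=cv2.morphologyEx(m,cv2.MORPH_CLOSE,np.ones((7,7)))
c=max(cv2.findContours(m,0,2)[0],key=cv2.contourArea)
box=cv2.boxPoints(cv2.minAreaRect(c)); W=np.array([plane("top",p,.05) for p in box]); print(box,W)
print([np.linalg.norm(W[i]-W[i-1]) for i in range(4)])
man=np.array([plane("top",T(*p),.05)for p in[(278,40),(602,103),(577,238),(253,172)]]);print("man",man)
ex=(man[1]+man[2]-man[0]-man[3]);ex/=np.linalg.norm(ex);print("ex",ex,"yaw",np.degrees(np.arctan2(ex[1],ex[0])),"L",np.linalg.norm(man[1]-man[0]),np.linalg.norm(man[2]-man[3]))
ey=np.array([-ex[1],ex[0],0])
O=man.mean(0)-.065*ex-.015*ey;O[2]=0;print("O",O)
G=lambda P:np.array([(P-O)@ex,(P-O)@ey,P[2]])
print("handle dark bar")
d=cv2.inRange(hsv,(0,0,0),(180,255,75));d[:155]=0;d[196:]=0;d[:,:190]=0;d[:,230:]=0
c=max(cv2.findContours(d,0,2)[0],key=cv2.contourArea);hb=cv2.boxPoints(cv2.minAreaRect(c))
for p in hb: print(p,G(plane("top",p,.042)))
for n,a,b in [("bar",(54,95),(103,42)),("knobtop",(415,160),(215,170)),("ptr",(428,100),(287,205)),("tongue",(396,80),(290,180)),("carr",(518,180),(253,265))]:
    P,e=two(T(*a),S(*b));print(n,P,"gap",e,"G",G(P))
print("planes: tongue",G(plane("top",T(396,80),.0535)),"ptr",G(plane("top",T(428,100),.0535)),"knob",G(plane("top",T(415,165),.086)),"carr",G(plane("top",T(518,182),.065)))
E
python3 m.py
```

```text
[[236.3041 188.2675]
 [241.8006 161.4719]
 [310.1552 175.4934]
 [304.6587 202.289 ]] [[ 0.5578 -0.0061  0.05  ]
 [ 0.6285 -0.0247  0.05  ]
 [ 0.5797 -0.2004  0.05  ]
 [ 0.5098 -0.18    0.05  ]]
[np.float64(0.1803353590132204), np.float64(0.07317345673671743), np.float64(0.18238222175601443), np.float64(0.07284642802454111)]
man [[ 0.6249 -0.0334  0.05  ]
 [ 0.5805 -0.2001  0.05  ]
 [ 0.51   -0.1809  0.05  ]
 [ 0.5552 -0.0161  0.05  ]]
ex [-0.2611 -0.9653  0.    ] yaw -105.13391127944392 L 0.17249889970596538 0.17087012517913283
O [ 0.5701 -0.0409  0.    ]
handle dark bar
[195.9412 186.7647] [-0.135  -0.0366  0.042 ]
[202.1765 158.7059] [-0.1356  0.0407  0.042 ]
[226.4235 164.0941] [-0.0697  0.0391  0.042 ]
[220.1882 192.153 ] [-0.0699 -0.0379  0.042 ]
bar [0.6067 0.0853 0.0394] gap 0.0029488829464543766 G [-0.1315  0.0023  0.0394]
knobtop [ 0.5523 -0.0996  0.0791] gap 0.0047832309614502695 G [ 0.0612 -0.0019  0.0791]
ptr [ 0.5892 -0.1103  0.051 ] gap 0.0036146128339105744 G [0.062  0.0365 0.051 ]
tongue [ 0.6015 -0.0948  0.0518] gap 0.005387780849354119 G [0.0438 0.0444 0.0518]
carr [ 0.5401 -0.1517  0.0619] gap 0.00032209982467978833 G [ 0.1148 -0.0001  0.0619]
planes: tongue [0.0432 0.0412 0.0535] ptr [0.0615 0.034  0.0535] knob [ 0.0612 -0.0084  0.086 ] carr [ 0.1148 -0.002   0.065 ]
```

```bash
cat > go.py <<'E'
import sys; from h import *
from scipy.spatial.transform import Rotation as Ro
np.set_printoptions(precision=4,suppress=True)
ex=np.array([-.2611,-.9653,0]);ey=np.array([.9653,-.2611,0]);O=np.array([.5701,-.0409,0])
s=ctrl.get_state();q=s['ee_rot'];R=Ro.from_quat([q[1],q[2],q[3],q[0]]).as_matrix()
P=s['position'];g=[(P-O)@ex,(P-O)@ey,P[2]]
print("t",s['time'],"gauge pos",np.array(g),"F gauge",np.array([s['ft_force']@ex,s['ft_force']@ey,s['ft_force'][2]]),"w",s['grip_width'],s['grip_force'])
if len(sys.argv)>3:
    t=np.array([float(v) for v in sys.argv[1:4]]);d=O+ex*t[0]+ey*t[1]+np.array([0,0,t[2]])-P
    print("shift",R.T@d/.5)
    D=np.c_[ey*-1,-ex,[0,0,-1]]; D[:,0]=np.cross(D[:,1],D[:,2])
    print("rot",Ro.from_matrix(R.T@D).as_rotvec()/np.pi)
E
python3 go.py .015 0 .30; python3 -c "
from rig import ctrl;print(ctrl.finger_overhang)"
python3 -m handwheel '[{"translation":[-0.55,-0.45,0],"delta_rot":[0,0,-0.0186]},{"translation":[-0.55,-0.45,0],"delta_rot":[0,0,-0.0186]},{"translation":[-0.55,-0.45,0],"delta_rot":[0,0,-0.0186]},{"translation":[-0.55,-0.45,0],"delta_rot":[0,0,-0.0186]},{"translation":[-0.55,-0.45,0],"delta_rot":[0,0,-0.0186]},{"translation":[-0.55,-0.45,0],"delta_rot":[0,0,-0.0186]},{"translation":[-0.55,-0.45,0],"delta_rot":[0,0,-0.0186]},{"translation":[-0.55,-0.45,0],"delta_rot":[0,0,-0.0186]},{"translation":[-0.55,-0.45,0],"delta_rot":[0,0,-0.0186]},{"translation":[-0.55,-0.45,0],"delta_rot":[0,0,-0.0186]},{"translation":[-0.55,-0.45,0],"delta_rot":[0,0,-0.0186]},{"translation":[-0.55,-0.45,0],"delta_rot":[0,0,-0.0186]}]' 0
python3 go.py .015 0 .20
```

```text
t 0.1 gauge pos [-0.4643 -0.5279  0.3031] F gauge [-0.3514  0.4569  0.8269] w 0.08556372335606949 0.0
shift [-1.1093 -0.8962  0.0074]
rot [-0.0005 -0.0001 -0.0183]
0.0726
time: 1.1
position: [0.3713, 0.2451, 0.3037]
ee_rot: [-0.0, 0.132, 0.991, 0.0]
ft_force: [-0.3, 0.2, -0.1]
grip_width: 0.0002
grip_force: 0.0
t 1.1 gauge pos [-0.2242 -0.2665  0.3037] F gauge [-0.1263 -0.355  -0.1196] w 0.00017308518206819484 0.0
shift [-0.5331 -0.4785  0.207 ]
rot [-0.     -0.0002  0.0001]
```

```bash

python3 -m handwheel '[{"translation":[-0.533,-0.478,0.2]},{"translation":[-0.533,-0.478,0.2]},{"translation":[-0.533,-0.478,0.2]},{"translation":[-0.533,-0.478,0.2]},{"translation":[-0.533,-0.478,0.2]},{"translation":[-0.533,-0.478,0.2]},{"translation":[-0.533,-0.478,0.2]},{"translation":[-0.533,-0.478,0.2]},{"translation":[-0.533,-0.478,0.2]},{"translation":[-0.533,-0.478,0.2]},{"translation":[-0.533,-0.478,0.2]},{"translation":[-0.533,-0.478,0.2]}]' 0
python3 go.py .015 0 .137
```

```text
t 1.1 gauge pos [-0.2242 -0.2665  0.3037] F gauge [-0.1263 -0.355  -0.1196] w 0.00017308518206819484 0.0
shift [-0.5332 -0.4785  0.333 ]
rot [-0.     -0.0002  0.0001]invalid input
```

Every row needs delta_rot.

```bash

python3 -m handwheel '[{"translation":[-0.533,-0.478,0.2],"delta_rot":[0,0,0]},{"translation":[-0.533,-0.478,0.2],"delta_rot":[0,0,0]},{"translation":[-0.533,-0.478,0.2],"delta_rot":[0,0,0]},{"translation":[-0.533,-0.478,0.2],"delta_rot":[0,0,0]},{"translation":[-0.533,-0.478,0.2],"delta_rot":[0,0,0]},{"translation":[-0.533,-0.478,0.2],"delta_rot":[0,0,0]},{"translation":[-0.533,-0.478,0.2],"delta_rot":[0,0,0]},{"translation":[-0.533,-0.478,0.2],"delta_rot":[0,0,0]},{"translation":[-0.533,-0.478,0.2],"delta_rot":[0,0,0]},{"translation":[-0.533,-0.478,0.2],"delta_rot":[0,0,0]},{"translation":[-0.533,-0.478,0.2],"delta_rot":[0,0,0]},{"translation":[-0.533,-0.478,0.2],"delta_rot":[0,0,0]}]' 0
python3 go.py .015 0 .137
```

```text
time: 2.1
position: [0.5662, -0.0535, 0.2034]
ee_rot: [-0.001, 0.131, 0.991, 0.0]
ft_force: [-0.3, 0.2, -0.4]
grip_width: -0.0003
grip_force: 0.0
t 2.1 gauge pos [ 0.0132 -0.0005  0.2034] F gauge [-0.1458 -0.3571 -0.3591] w -0.00032431407565079295 0.0
shift [-0.0012 -0.0037  0.1328]
rot [ 0.0002 -0.0006  0.0007]
```

```bash

python3 -m handwheel '[{"translation":[0,-0.003,0.06],"delta_rot":[0,0,0]},{"translation":[0,-0.003,0.11],"delta_rot":[0,0,0]},{"translation":[0,-0.003,0.133],"delta_rot":[0,0,0]},{"translation":[0,-0.003,0.133],"delta_rot":[0,0,0]},{"translation":[0,-0.003,0.133],"delta_rot":[0,0,0]},{"translation":[0,-0.003,0.133],"delta_rot":[0,0,0]}]' 0
python3 go.py .065 0 .137
python3 -m handwheel '[{"translation":[0,-0.01,0],"delta_rot":[0,0,0]},{"translation":[0,-0.02,0],"delta_rot":[0,0,0]},{"translation":[0,-0.03,0],"delta_rot":[0,0,0]},{"translation":[0,-0.04,0],"delta_rot":[0,0,0]},{"translation":[0,-0.05,0],"delta_rot":[0,0,0]},{"translation":[0,-0.06,0],"delta_rot":[0,0,0]},{"translation":[0,-0.07,0],"delta_rot":[0,0,0]},{"translation":[0,-0.08,0],"delta_rot":[0,0,0]},{"translation":[0,-0.09,0],"delta_rot":[0,0,0]},{"translation":[0,-0.1,0],"delta_rot":[0,0,0]},{"translation":[0,-0.1,0],"delta_rot":[0,0,0]},{"translation":[0,-0.1,0],"delta_rot":[0,0,0]}]' 0
python3 go.py .08 0 .137
python3 - <<'E'
from h import *
for n in("top","side"): cv2.imwrite(f"pics/{n}1.png",ctrl.capture(n))
a=cv2.resize(cv2.imread("pics/top1.png")[155:230,190:345],(775,375),interpolation=2)[:,:420]
b=cv2.resize(cv2.imread("pics/side1.png")[190:275,240:325],(375,375),interpolation=2)
a=cv2.resize(cv2.imread("pics/top1.png")[155:230,230:315],(425,375),interpolation=2)
cv2.imwrite("pics/c1.png",np.hstack([a,b]))
E
```

```text
time: 2.6
position: [0.5668, -0.0553, 0.139]
ee_rot: [0.001, 0.13, 0.991, 0.0]
ft_force: [0.2, -0.0, 0.5]
grip_width: -0.0004
grip_force: 0.0
t 2.6 gauge pos [0.0148 0.0006 0.139 ] F gauge [-0.0122  0.1685  0.5107] w -0.0004381130449787524 0.0
shift [ 0.0015 -0.1004  0.0039]
rot [0.0001 0.0006 0.0009]
time: 3.6
position: [0.553, -0.1053, 0.1372]
ee_rot: [-0.0, 0.132, 0.991, -0.0]
ft_force: [0.5, -0.1, -0.2]
grip_width: 0.0
grip_force: 0.0
t 3.6 gauge pos [0.0666 0.0003 0.1372] F gauge [-0.0053  0.4859 -0.1817] w 2.4024488722828732e-05 0.0
shift [ 0.0006 -0.0268  0.0004]
rot [-0.0001 -0.0001  0.    ]
```

View pics/c1.png

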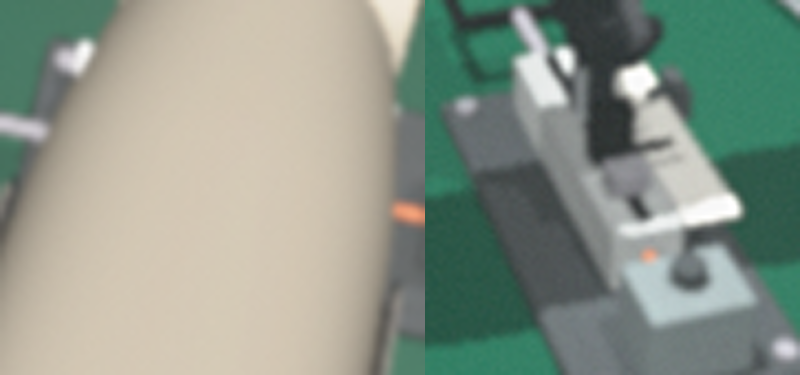

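The top view is blocked by the arm. The side view shows the knob at (610,130), pushed up close to the carriage at (630,178). I'll carry on pushing in small steps and check the force.

```bash

python3 -m handwheel '[{"translation":[0,-0.005,0],"delta_rot":[0,0,0]},{"translation":[0,-0.01,0],"delta_rot":[0,0,0]},{"translation":[0,-0.014,0],"delta_rot":[0,0,0]},{"translation":[0,-0.014,0],"delta_rot":[0,0,0]},{"translation":[0,-0.014,0],"delta_rot":[0,0,0]}]' 0
python3 go.py
python3 -m handwheel '[{"translation":[0,-0.003,0],"delta_rot":[0,0,0]},{"translation":[0,-0.006,0],"delta_rot":[0,0,0]},{"translation":[0,-0.006,0],"delta_rot":[0,0,0]},{"translation":[0,-0.006,0],"delta_rot":[0,0,0]}]' 0
python3 go.py
python3 -m handwheel '[{"translation":[0,-0.003,0],"delta_rot":[0,0,0]},{"translation":[0,-0.006,0],"delta_rot":[0,0,0]},{"translation":[0,-0.006,0],"delta_rot":[0,0,0]},{"translation":[0,-0.006,0],"delta_rot":[0,0,0]}]' 0
python3 go.py
```

```text
time: 4.12
position: [0.5513, -0.1117, 0.1373]
ee_rot: [-0.0, 0.131, 0.991, -0.0]
ft_force: [-0.1, 0.5, -0.1]
grip_width: -0.0001
grip_force: 0.2
t 4.1167 gauge pos [0.0732 0.0003 0.1373] F gauge [-0.4645 -0.2046 -0.1136] w -0.00013111120804347345 0.2181554026901722
time: 4.45
position: [0.5506, -0.1145, 0.1373]
ee_rot: [-0.0, 0.131, 0.991, -0.0]
ft_force: [-0.4, 0.4, 1.4]
grip_width: -0.0001
grip_force: 0.4
t 4.45 gauge pos [0.0762 0.0004 0.1373] F gauge [-0.2773 -0.4761  1.361 ] w -7.530713822269082e-05 0.37257246673107147
time: 4.78
position: [0.55, -0.1167, 0.1373]
ee_rot: [0.0, 0.131, 0.991, 0.001]
ft_force: [1.2, 5.5, -1.0]
grip_width: -0.0001
grip_force: 2.6
t 4.7833 gauge pos [0.0784 0.0003 0.1373] F gauge [-5.6624 -0.3087 -1.0255] w -6.755737902184866e-05 2.5570520013570786
```

```bash

python3 -m handwheel '[{"translation":[0,-0.003,0],"delta_rot":[0,0,0]},{"translation":[0,-0.004,0],"delta_rot":[0,0,0]},{"translation":[0,-0.004,0],"delta_rot":[0,0,0]},{"translation":[0,-0.004,0],"delta_rot":[0,0,0]},{"translation":[0,-0.004,0],"delta_rot":[0,0,0]}]' 0
python3 go.py
```

```text
time: 5.2
position: [0.5498, -0.1171, 0.1372]
ee_rot: [0.0, 0.13, 0.991, 0.003]
ft_force: [3.3, 10.5, -1.3]
grip_width: 0.0
grip_force: 5.5
t 5.2 gauge pos [0.0789 0.0003 0.1372] F gauge [-10.9746   0.4609  -1.3006] w 2.174338408790738e-05 5.479084253311157
```

```bash

python3 -m handwheel '[{"translation":[0,0.01,0],"delta_rot":[0,0,0]},{"translation":[0,0.03,0],"delta_rot":[0,0,0]},{"translation":[0,0.04,-0.04],"delta_rot":[0,0,0]},{"translation":[0,0.08,-0.1],"delta_rot":[0,0,0]},{"translation":[0,0.15,-0.14],"delta_rot":[0,0,0]},{"translation":[0,0.22,-0.14],"delta_rot":[0,0,0]},{"translation":[0,0.29,-0.14],"delta_rot":[0,0,0]},{"translation":[0,0.36,-0.14],"delta_rot":[0,0,0]},{"translation":[0,0.41,-0.14],"delta_rot":[0,0,0]},{"translation":[0,0.41,-0.14],"delta_rot":[0,0,0]},{"translation":[0,0.41,-0.14],"delta_rot":[0,0,0]}]' 0
python3 -m handwheel '[{"translation":[0,0,0],"delta_rot":[0,0,0]},{"translation":[0,0,0],"delta_rot":[0,0,0]},{"translation":[0,0,0],"delta_rot":[0,0,0]},{"translation":[0,0,0],"delta_rot":[0,0,0]}]' 0.5
python3 go.py -.130 0 .096
python3 - <<'E'
from h import *
for n in("top","side"): cv2.imwrite(f"pics/{n}2.png",ctrl.capture(n))
a=cv2.resize(cv2.imread("pics/top2.png")[155:230,190:345],(775,375),interpolation=2)[:,:420]
b=cv2.resize(cv2.imread("pics/side2.png")[165:265,240:320],(300,375),interpolation=2)
a=cv2.resize(cv2.imread("pics/top2.png")[150:225,230:315],(425,375),interpolation=2)
cv2.imwrite("pics/c2.png",np.hstack([a,b]))
E
```

```text
time: 6.12
position: [0.603, 0.08, 0.2074]
ee_rot: [0.0, 0.13, 0.992, -0.001]
ft_force: [-0.1, -0.6, -0.3]
grip_width: -0.0001
grip_force: 0.0
time: 6.45
position: [0.6027, 0.0775, 0.2075]
ee_rot: [0.0, 0.132, 0.991, -0.0]
ft_force: [0.0, -0.1, -1.0]
grip_width: 0.0424
grip_force: 0.0
t 6.45 gauge pos [-0.1228  0.0005  0.2075] F gauge [ 0.0537  0.0201 -0.9583] w 0.042405841408057005 0.0
shift [0.0011 0.0145 0.223 ]
rot [-0.      0.     -0.0003]
```

View pics/c2.png

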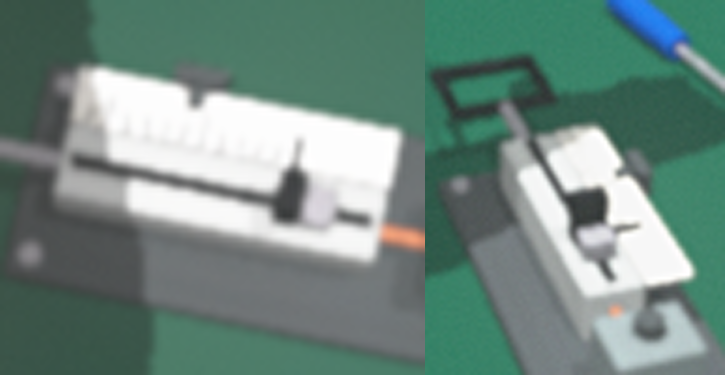

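In the top crop the knob rests against the carriage. The pointer tip is at (298,142) and the tongue end at (196,102), and the view stays clear with the arm over the handle. I'll work out the pull distance and descend.

```bash
cat > d.py <<'E'
from h import *
import sys
ex=np.array([-.2611,-.9653,0]);ey=np.array([.9653,-.2611,0]);O=np.array([.5701,-.0409,0])
T=lambda x,y:((x+.5)/5-.5+230,(y+.5)/5-.5+150)
f=lambda p:[round(float((plane("top",T(*p),.0535)-O)@e),4) for e in(ex,ey)]
a=[float(v) for v in sys.argv[1:5]];print("tip",f(a[:2]),"tongue",f(a[2:]))
# sub-pixel: dark columns on image rows along scale: sample profiles at gauge y=.030 (blade) and y=.044 (tongue)
im=cv2.cvtColor(cv2.imread(sys.argv[5]),cv2.COLOR_BGR2GRAY).astype(np.float32)
for y,lo,hi in((.029,.02,.12),(.031,.02,.12),(.033,.02,.12),(.0415,.025,.065),(.043,.025,.065),(.045,.025,.065)):
    xs=np.arange(lo,hi,.0005);P=np.array([O+ex*x+ey*y+[0,0,.0535] for x in xs]);uv=proj("top",P).astype(np.float32)
    v=cv2.remap(im,uv[None,:,0],uv[None,:,1],1)[0]
    w=np.clip(np.median(v)-v-25,0,None);k=abs(xs-xs[w.argmax()])<.008
    print(y,"min",v.min(),"x centroid",round(float((w*xs)[k].sum()/max(w[k].sum(),1e-6)),4))
E
python3 d.py 298 142 196 102 pics/top2.png
python3 -m handwheel '[{"translation":[0,0.0145,0.06],"delta_rot":[0,0,0]},{"translation":[0,0.0145,0.12],"delta_rot":[0,0,0]},{"translation":[0,0.0145,0.17],"delta_rot":[0,0,0]},{"translation":[0,0.0145,0.205],"delta_rot":[0,0,0]},{"translation":[0,0.0145,0.222],"delta_rot":[0,0,0]},{"translation":[0,0.0145,0.222],"delta_rot":[0,0,0]},{"translation":[0,0.0145,0.222],"delta_rot":[0,0,0]}]' 0.5
python3 go.py -.13 0 .096
```

```text
tip [0.0989, 0.0325] tongue [0.0429, 0.0429]
0.029 min 190.71875 x centroid 0.0995
0.031 min 199.96094 x centroid 0.0995
0.033 min 212.75195 x centroid 0.0996
0.0415 min 158.5 x centroid 0.0423
0.043 min 131.625 x centroid 0.0425
0.045 min 122.96875 x centroid 0.0424
time: 7.13
position: [0.6048, 0.0854, 0.0967]
ee_rot: [-0.0, 0.132, 0.991, 0.0]
ft_force: [0.2, -0.6, 1.4]
grip_width: 0.043
grip_force: 0.0
t 7.1333 gauge pos [-0.131   0.0005  0.0967] F gauge [0.5626 0.3642 1.3717] w 0.04303380216130272 0.0
shift [ 0.001  -0.002   0.0014]
rot [ 0.     -0.      0.0001]
```

```bash

python3 -m handwheel '[{"translation":[0,0,0],"delta_rot":[0,0,0]},{"translation":[0,0,0],"delta_rot":[0,0,0]},{"translation":[0,0,0],"delta_rot":[0,0,0]},{"translation":[0,0,0],"delta_rot":[0,0,0]},{"translation":[0,0,0],"delta_rot":[0,0,0]},{"translation":[0,0,0],"delta_rot":[0,0,0]}]' 0
python3 go.py -.17 0 .096
python3 -m handwheel '[{"translation":[0,0.007,0],"delta_rot":[0,0,0]},{"translation":[0,0.014,0],"delta_rot":[0,0,0]},{"translation":[0,0.021,0],"delta_rot":[0,0,0]},{"translation":[0,0.028,0],"delta_rot":[0,0,0]},{"translation":[0,0.035,0],"delta_rot":[0,0,0]},{"translation":[0,0.042,0],"delta_rot":[0,0,0]},{"translation":[0,0.049,0],"delta_rot":[0,0,0]},{"translation":[0,0.056,0],"delta_rot":[0,0,0]},{"translation":[0,0.063,0],"delta_rot":[0,0,0]},{"translation":[0,0.07,0],"delta_rot":[0,0,0]},{"translation":[0,0.07,0],"delta_rot":[0,0,0]},{"translation":[0,0.07,0],"delta_rot":[0,0,0]}]' 0
python3 go.py
python3 - <<'E'
from h import *
cv2.imwrite("pics/top3.png",ctrl.capture("top"))
cv2.imwrite("pics/c3.png",cv2.resize(cv2.imread("pics/top3.png")[150:225,190:315],(625,375),interpolation=2))
E
python3 d.py 298 142 196 102 pics/top3.png
```

```text
time: 7.63
position: [0.6057, 0.0854, 0.0981]
ee_rot: [0.002, 0.131, 0.991, -0.0]
ft_force: [-0.5, -1.6, 7.1]
grip_width: 0.0099
grip_force: 58.6
t 7.6333 gauge pos [-0.1312  0.0013  0.0981] F gauge [ 1.7219 -0.088   7.0539] w 0.009928023737406623 58.55094909667969
shift [0.0027 0.0775 0.0043]
rot [0.0001 0.001  0.0001]
time: 8.63
position: [0.6146, 0.1174, 0.0981]
ee_rot: [0.001, 0.132, 0.991, -0.002]
ft_force: [-0.4, -8.3, 6.6]
grip_width: 0.01
grip_force: 58.7
t 8.6333 gauge pos [-0.1644  0.0016  0.0981] F gauge [8.1442 1.8059 6.5664] w 0.009984615137544998 58.726975321769714
tip [0.0989, 0.0325] tongue [0.0429, 0.0429]
0.029 min 191.42578 x centroid 0.0678
0.031 min 202.83789 x centroid 0.0677
0.033 min 220.625 x centroid 0.0676
0.0415 min 163.84375 x centroid 0.0424
0.043 min 137.44531 x centroid 0.0425
0.045 min 128.1875 x centroid 0.0424
```

View pics/c3.png

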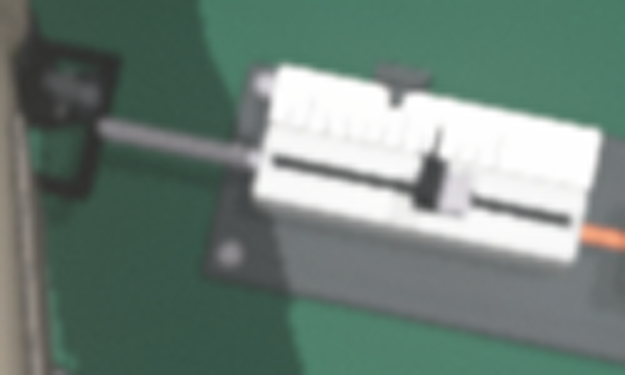

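The crop shows the carriage pushing the knob, with the pointer at (437,140) and the tongue at (396,102). The measured pointer-to-tongue distance is 25 mm, so I'll keep pulling.

```bash

python3 -m handwheel '[{"translation":[0,0.005,0],"delta_rot":[0,0,0]},{"translation":[0,0.01,0],"delta_rot":[0,0,0]},{"translation":[0,0.015,0],"delta_rot":[0,0,0]},{"translation":[0,0.02,0],"delta_rot":[0,0,0]},{"translation":[0,0.025,0],"delta_rot":[0,0,0]},{"translation":[0,0.03,0],"delta_rot":[0,0,0]},{"translation":[0,0.035,0],"delta_rot":[0,0,0]},{"translation":[0,0.04,0],"delta_rot":[0,0,0]},{"translation":[0,0.044,0],"delta_rot":[0,0,0]},{"translation":[0,0.047,0],"delta_rot":[0,0,0]},{"translation":[0,0.047,0],"delta_rot":[0,0,0]},{"translation":[0,0.047,0],"delta_rot":[0,0,0]}]' 0
python3 go.py
python3 - <<'E'
from h import *
cv2.imwrite("pics/top4.png",ctrl.capture("top"))
cv2.imwrite("pics/c4.png",cv2.resize(cv2.imread("pics/top4.png")[150:225,230:315],None,fx=7,fy=7,interpolation=2))
E
python3 d.py 298 142 196 102 pics/top4.png
```

```text
time: 9.68
position: [0.6205, 0.1391, 0.0981]
ee_rot: [0.001, 0.133, 0.991, -0.003]
ft_force: [-1.2, -11.8, 6.5]
grip_width: 0.0101
grip_force: 58.8
t 9.6833 gauge pos [-0.1869  0.0017  0.0981] F gauge [11.7066  1.9279  6.5443] w 0.010074956888418272 58.794423937797546
tip [0.0989, 0.0325] tongue [0.0429, 0.0429]
0.029 min 159.84766 x centroid 0.0455
0.031 min 171.1543 x centroid 0.0459
0.033 min 186.50781 x centroid 0.0463
0.0415 min 157.9707 x centroid 0.0425
0.043 min 137.47168 x centroid 0.0425
0.045 min 128.96875 x centroid 0.0425
```

View pics/c4.png

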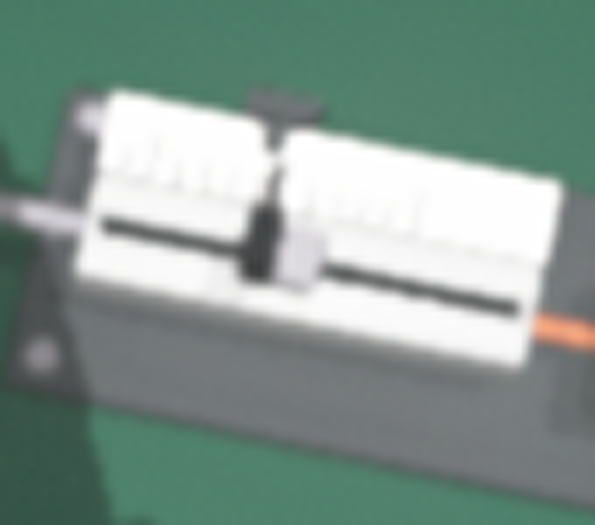

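The pointer at (272,185) is about 3 mm short of the tongue at (275,140) along the scale axis. I'll advance 2.5 mm and hold for two seconds.

```bash

python3 -m handwheel '[{"translation":[0,0.002,0],"delta_rot":[0,0,0]},{"translation":[0,0.004,0],"delta_rot":[0,0,0]},{"translation":[0,0.0055,0],"delta_rot":[0,0,0]},{"translation":[0,0.0055,0],"delta_rot":[0,0,0]},{"translation":[0,0.0055,0],"delta_rot":[0,0,0]},{"translation":[0,0.0055,0],"delta_rot":[0,0,0]}]' 0
python3 go.py
python3 - <<'E'
from h import *
cv2.imwrite("pics/top5.png",ctrl.capture("top"))
E
python3 d.py 298 142 196 102 pics/top5.png
```

```text
time: 10.23
position: [0.6213, 0.1415, 0.0981]
ee_rot: [0.001, 0.133, 0.991, -0.003]
ft_force: [-1.9, -12.8, 7.8]
grip_width: 0.0099
grip_force: 58.8
t 10.2333 gauge pos [-0.1894  0.0018  0.0981] F gauge [12.8224  1.4603  7.751 ] w 0.009947387493841376 58.817694783210754
tip [0.0989, 0.0325] tongue [0.0429, 0.0429]
0.029 min 183.375 x centroid 0.0426
0.031 min 189.19043 x centroid 0.043
0.033 min 200.375 x centroid 0.043
0.0415 min 153.01562 x centroid 0.0424
0.043 min 135.53906 x centroid 0.0425
0.045 min 128.53125 x centroid 0.0425
```

The pointer is opposite the tongue to within 0.5 mm. I'll hold for two seconds, then ease home.

```bash

python3 -m handwheel '[{"translation":[0,0,0],"delta_rot":[0,0,0]},{"translation":[0,0,0],"delta_rot":[0,0,0]},{"translation":[0,0,0],"delta_rot":[0,0,0]},{"translation":[0,0,0],"delta_rot":[0,0,0]},{"translation":[0,0,0],"delta_rot":[0,0,0]},{"translation":[0,0,0],"delta_rot":[0,0,0]},{"translation":[0,0,0],"delta_rot":[0,0,0]},{"translation":[0,0,0],"delta_rot":[0,0,0]},{"translation":[0,0,0],"delta_rot":[0,0,0]},{"translation":[0,0,0],"delta_rot":[0,0,0]},{"translation":[0,0,0],"delta_rot":[0,0,0]},{"translation":[0,0,0],"delta_rot":[0,0,0]}]' 0
python3 -m handwheel '[{"translation":[0,0,0],"delta_rot":[0,0,0]},{"translation":[0,0,0],"delta_rot":[0,0,0]},{"translation":[0,0,0],"delta_rot":[0,0,0]},{"translation":[0,0,0],"delta_rot":[0,0,0]},{"translation":[0,0,0],"delta_rot":[0,0,0]},{"translation":[0,0,0],"delta_rot":[0,0,0]},{"translation":[0,0,0],"delta_rot":[0,0,0]},{"translation":[0,0,0],"delta_rot":[0,0,0]},{"translation":[0,0,0],"delta_rot":[0,0,0]},{"translation":[0,0,0],"delta_rot":[0,0,0]},{"translation":[0,0,0],"delta_rot":[0,0,0]},{"translation":[0,0,0],"delta_rot":[0,0,0]}]' 0
python3 - <<'E'
from h import *
cv2.imwrite("pics/top6.png",ctrl.capture("top"))
E
python3 d.py 298 142 196 102 pics/top6.png
python3 go.py
python3 -m handwheel '[{"translation":[0,-0.005,0],"delta_rot":[0,0,0]},{"translation":[0,-0.01,0],"delta_rot":[0,0,0]},{"translation":[0,-0.015,0],"delta_rot":[0,0,0]},{"translation":[0,-0.02,0],"delta_rot":[0,0,0]},{"translation":[0,-0.025,0],"delta_rot":[0,0,0]},{"translation":[0,-0.03,0],"delta_rot":[0,0,0]},{"translation":[0,-0.035,0],"delta_rot":[0,0,0]},{"translation":[0,-0.04,0],"delta_rot":[0,0,0]},{"translation":[0,-0.045,0],"delta_rot":[0,0,0]},{"translation":[0,-0.05,0],"delta_rot":[0,0,0]},{"translation":[0,-0.055,0],"delta_rot":[0,0,0]},{"translation":[0,-0.06,0],"delta_rot":[0,0,0]}]' 0
python3 -m handwheel '[{"translation":[0,-0.005,0],"delta_rot":[0,0,0]},{"translation":[0,-0.01,0],"delta_rot":[0,0,0]},{"translation":[0,-0.015,0],"delta_rot":[0,0,0]},{"translation":[0,-0.02,0],"delta_rot":[0,0,0]},{"translation":[0,-0.025,0],"delta_rot":[0,0,0]},{"translation":[0,-0.03,0],"delta_rot":[0,0,0]},{"translation":[0,-0.035,0],"delta_rot":[0,0,0]},{"translation":[0,-0.04,0],"delta_rot":[0,0,0]},{"translation":[0,-0.045,0],"delta_rot":[0,0,0]},{"translation":[0,-0.05,0],"delta_rot":[0,0,0]},{"translation":[0,-0.055,0],"delta_rot":[0,0,0]},{"translation":[0,-0.06,0],"delta_rot":[0,0,0]}]' 0
python3 go.py
```

```text
time: 11.28
position: [0.6213, 0.1415, 0.0981]
ee_rot: [0.001, 0.133, 0.991, -0.003]
ft_force: [-1.8, -12.9, 8.3]
grip_width: 0.0099
grip_force: 58.8
time: 12.28
position: [0.6213, 0.1415, 0.0981]
ee_rot: [0.001, 0.133, 0.991, -0.003]
ft_force: [-1.8, -12.5, 7.7]
grip_width: 0.0099
grip_force: 58.8
tip [0.0989, 0.0325] tongue [0.0429, 0.0429]
0.029 min 181.625 x centroid 0.0427
0.031 min 187.91992 x centroid 0.043
0.033 min 199.88281 x centroid 0.043
0.0415 min 152.98242 x centroid 0.0424
0.043 min 135.53906 x centroid 0.0425
0.045 min 128.53125 x centroid 0.0425
t 12.3333 gauge pos [-0.1894  0.0018  0.0981] F gauge [12.6623  0.9862  7.9257] w 0.009820015819422634 58.816675543785095
time: 13.33
position: [0.6136, 0.1138, 0.0981]
ee_rot: [0.001, 0.132, 0.991, -0.002]
ft_force: [-1.5, -7.7, 7.3]
grip_width: 0.01
grip_force: 58.8
time: 14.33
position: [0.6057, 0.0858, 0.0981]
ee_rot: [0.001, 0.132, 0.991, -0.001]
ft_force: [-1.2, -3.3, 7.4]
grip_width: 0.0098
grip_force: 58.8
t 14.3333 gauge pos [-0.1316  0.0013  0.0981] F gauge [ 3.5027 -0.3079  7.4389] w 0.00977236319885002 58.806670904159546
```

```bash

python3 -m handwheel '[{"translation":[0,-0.003,0],"delta_rot":[0,0,0]},{"translation":[0,-0.006,0],"delta_rot":[0,0,0]},{"translation":[0,-0.006,0],"delta_rot":[0,0,0]},{"translation":[0,-0.006,0],"delta_rot":[0,0,0]}]' 0
python3 go.py
```

```text
time: 14.67
position: [0.6056, 0.0851, 0.0981]
ee_rot: [0.002, 0.131, 0.991, 0.002]
ft_force: [0.7, 4.8, 5.5]
grip_width: 0.0099
grip_force: 58.9
t 14.6667 gauge pos [-0.1309  0.0013  0.0981] F gauge [-4.7691 -0.5845  5.4504] w 0.009918451991150856 58.915865421295166
```

The slide is against its home stop, so I'll release and lift.

```bash

python3 -m handwheel '[{"translation":[0,0,0],"delta_rot":[0,0,0]},{"translation":[0,0,0],"delta_rot":[0,0,0]},{"translation":[0,0,0],"delta_rot":[0,0,0]},{"translation":[0,0,0],"delta_rot":[0,0,0]},{"translation":[0,0,0],"delta_rot":[0,0,0]}]' 0.5
python3 go.py
python3 -m handwheel '[{"translation":[0,0,-0.03],"delta_rot":[0,0,0]},{"translation":[0,0,-0.07],"delta_rot":[0,0,0]},{"translation":[0,0,-0.12],"delta_rot":[0,0,0]},{"translation":[0,0,-0.18],"delta_rot":[0,0,0]},{"translation":[0,0,-0.24],"delta_rot":[0,0,0]},{"translation":[0,0,-0.28],"delta_rot":[0,0,0]},{"translation":[0,0.05,-0.28],"delta_rot":[0,0,0]},{"translation":[0,0.12,-0.28],"delta_rot":[0,0,0]},{"translation":[0,0.16,-0.28],"delta_rot":[0,0,0]},{"translation":[0,0.16,-0.28],"delta_rot":[0,0,0]},{"translation":[0,0.16,-0.28],"delta_rot":[0,0,0]},{"translation":[0,0.16,-0.28],"delta_rot":[0,0,0]}]' 0.5
python3 go.py
python3 - <<'E'
from h import *
cv2.imwrite("pics/top7.png",ctrl.capture("top"))
cv2.imwrite("pics/c7.png",cv2.resize(cv2.imread("pics/top7.png")[150:225,190:315],None,fx=6,fy=6,interpolation=2))
E
python3 d.py 298 142 196 102 pics/top7.png
```

```text
time: 15.08
position: [0.6039, 0.0838, 0.0961]
ee_rot: [-0.0, 0.131, 0.991, -0.0]
ft_force: [0.3, -0.1, 1.3]
grip_width: 0.0428
grip_force: 0.0
t 15.0833 gauge pos [-0.1292  0.0001  0.0961] F gauge [-0.0117  0.2598  1.322 ] w 0.04278502560089894 0.0
time: 16.08
position: [0.6247, 0.1609, 0.2359]
ee_rot: [-0.001, 0.131, 0.991, -0.0]
ft_force: [-0.4, 0.1, 0.9]
grip_width: 0.043
grip_force: 0.0
t 16.0833 gauge pos [-0.209  -0.      0.2359] F gauge [ 0.0252 -0.3843  0.8726] w 0.04301511534890573 0.0
tip [0.0989, 0.0325] tongue [0.0429, 0.0429]
0.029 min 176.5 x centroid 0.0426
0.031 min 182.8877 x centroid 0.043
0.033 min 194.11719 x centroid 0.043
0.0415 min 148.59375 x centroid 0.0424
0.043 min 131.3877 x centroid 0.0425
0.045 min 124.53125 x centroid 0.0424
```

View pics/c7.png

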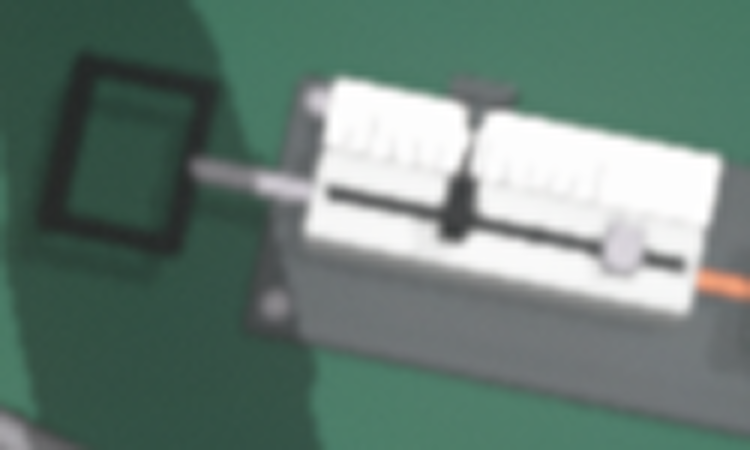

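The carriage is home at (622,247), the handle is free, and the pointer at (468,150) stands at the tongue at (473,120). I'm handing the job in.

```bash
python3 -c "
from rig import ctrl;print(ctrl.close_job())"
```

```text
the job is handed in; nothing more can be done
None
```

I did the proof pull and handed the job in: the slide is home and released, and the last top picture shows the tell-tale's pointer within about 0.5 mm of the tongue's middle; the hand-in returned no verdict.

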